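# Fold and tuck the flap of a pastry box

### The arm

A 7-joint arm with a two-finger parallel gripper is mounted at the origin on the work surface. World frame = base frame: x ahead of the robot, y to its left, z up, the work surface at z = 0. Lengths are in m, angles in degrees, forces in N, time in s.
With the tool pointing down it reaches from about 0.425 to 0.875 m from the base axis. Payload 8.4 kg.
Tool frame: the origin (TCP) lies midway between the tips of the shut fingers; the grasp point (between the pads) lies bot.hold_point_z behind it (bot.hold_point_z is the distance from the TCP to the grasp point, in m); z points along the fingers, y is the line along which they close (so a half turn about z gives the same grasp; the last joint's range is limited). The gripper opens to 85 mm and grips with 20 to 120 N. Pads are 22 mm wide; open, the fingers measure 114 mm over their backs; the gripper's body (76 mm by 85 mm) begins 54 mm behind the grasp point. The pads swing forward as they close: fully open they stand 13 mm farther back than shut.
Start: joints at [-68.938, 19.091, 2.286, 83.961, -0.768, 76.965, -3.352], TCP at [0.293, 0.58, 0.231] pointing down, gripper open.
Joint ranges: [-147.57, 147.57], [-21.85, 119.76], [-74.77, 79.35], [14.55, 137.4], [-85.83, 265.84], [4.83, 119.75], [-152.11, 152.11]. Speed limits (degrees/s): [127.2, 127.2, 159.86, 159.86, 180, 180, 180].

### API

Orientations are given as a 3x3 rotation matrix whose columns are the frame's x, y, z axes.
In Python, from bench import sensors, camera, bot, spot_in, mark_of gives the robot as it stands.
- The arm moves only by the tool play_rows, never from a script. Its argument "moves" is a list of rows, each a list of 5 numbers: the opening in per cent of the stroke, from 0 (shut) to 100 (fully open), then the shift along the world's x, y, z in mm, then the turn about the world's z in rad. A call has 1 to 5 rows; each row is the pose to reach, as a shift and turn from the pose commanded when the call began; what a row does not reach only later rows make up. A row lasts 1/12 s, in which the tool goes at most 41.7 mm and 7.16 degrees, less where a joint would pass 70% of its speed; a pose out of reach is approached as far as the arm can. A call with a gripper value outside its range is refused whole. The fingers move at their own pace and stop on an object; "squeeze" is the grip in N (left out, the last holds). Time passes only in rows, so rows that repeat a pose let the fingers close. It gives the time, the measured TCP pose, the force, the opening and the grip force at its end, in the units of the state.
- sensors.get_state(): the state, without advancing time (a new reading comes with each control period).
- camera(name): name is "scene" or "side" or "wrist"; returns a dict with "image" (420x560x3 uint8, blue, green, red), "range_z" (420x560 float32, m along the optical axis (not along the pixel's ray), 0 where there is no reading), "fx", "fy", "cx", "cy" (pixels), "rvec" (rotation vector, rad) and "tvec" (3), from world to camera coordinates, as OpenCV has them. Camera axes: x right, y down, z forward; pixel columns grow to the right and rows downward; lengths in m; the calibration is good to about 2 mm. A picture is of the moment at which its call begins.
- bot.hand_in(): hands the job in; it is judged then, once.
Trained networks look in a picture, given as the dict that the camera call returned (one of the last four; its "shot" number tells which), for a name from the list of things; names that differ only in an ending like _2 or _b are one class to them, and where a whole thing is asked for, a point or a joint stands for the part that bears it (a point fixed in the world has none). Each returns a list of dicts, best first, with "score" (0 to 1); they miss things now and then, are a little off and sometimes report something else, mostly with a low value. They report only what shows in the picture. A call takes as long as a camera call.
- spot_in(target, picture): "extent" ([left, top, right, bottom] in pixels, round what is visible of it).
- mark_of(target, picture): "point" ([row, column] in pixels: a listed point, or the origin of a listed thing).
The state is a dict: "time_s": time; "joint_positions": joint angles; "qd": joint speeds; "joint_torque": joint torques, N m; "ee_pos": TCP position; "eef_rot": TCP orientation; "contact_force": force on the tool from outside, world axes, zero at the start; "moment": the same for the moment, N m; "width": finger opening in m; "grasp_force": force on a finger pad.
Only numpy, scipy, OpenCV 4.12 (cv2) and the standard library are available. Lean on these libraries where they do the work, as an engineer would, in place of code of your own. Each camera call takes 0.05 s, during which the arm holds its last target. There are 200 camera calls.

### The job

Close the white pastry box: with the fingertips, fold its standing brown flap over the buns, then press it down and push it forward by its red rib until the free edge is tucked all the way in beneath the black lip, so that it stays shut by itself when you let go. Only push the flap from its outer side, do not reach behind it or pinch it, and leave the jar, the cup and the ticket stand where they are.

Things in the scene. Friction and masses are not known exactly. Their poses are not given: they have to be found in the camera images.
- box: White open pastry box fixed to the counter, holding six buns; 150 (x) x 180 (y) x 58 mm high, walls 5 mm. Origin: centre of its underside, on the counter. Its x axis points from the hinge side (roughly the robot's side) to the lip side (away from the robot), y along the hinge and the lip, z up. Its position and yaw vary.
- flap_hinge (a point): Middle of the flap's hinge line, which runs along the box's y at 60 mm above the counter, 68 mm from the box origin towards -x when 'tuck' reads 0. The hinge pins ride in slots, so the hinge line moves with 'tuck' towards the box's +x.
- fold (a joint): Angle of the flap (rad): 0 = lying flat on the box, pi/2 = upright, up to 1.9 = leaning back, away from the buns. Starts at 1.3 to 1.75. A stiff springy crease: it stays near where it starts; folded over and let go untucked, it rises again to about 0.9. Holding it down takes under 3 N at the rib. Shut, its outer (top) face is 65 mm above the counter.
- tuck (a joint): How far the flap and its hinge line have slid in their slots towards the lip (m): 0 to 0.014, starts at 0. About 4 N of friction: it stays where it is left. At 0 the shut flap's free edge is 3 mm short of the lip's edge, at 0.014 it is 11 mm beneath it. If slid forward before it is folded, the flap lands on top of the lip.
- flap_edge (a point): Middle of the free edge of the flap, on its outer face. The flap is a stiff brown plate, 125 mm from hinge to free edge, 165 mm along y, 5 mm thick, the hinge axis in its inner face; its outer face looks to the box's -x when upright and up when shut. This frame turns with the flap: x from hinge to free edge, z out of the outer face.
- flap_rib (a point): Foot of the red rib on the flap's outer face, on its side towards the hinge, middle of its length; 92.5 mm from the hinge line. The rib stands 5 mm proud, is 7 mm thick and 120 mm long along y: a fingertip resting on the flap behind it pushes the flap forward. Same axes as flap_edge.
- flap_inside: Pale sheet on the flap's inner face (145 mm along y, 2 mm thick, from 10 to 115 mm from the hinge), the side facing the buns; fingers must not touch it. Origin: on the hinge line.
- lip_edge (a point): Middle of the free edge of the black retaining lip on the box's far side, on its top face, 60 mm from the box origin towards +x, 76 mm above the counter. The lip is fixed, 6 mm thick, overhangs its upright by 17 mm; its underside is at 70 mm, 5 mm above the shut flap. A tucked flap that is let go rises about 0.04 rad and stays against it.
- jar: Jam jar with a red cap, loose, 60 mm across, 85 mm high, about 0.3 kg; origin at the centre of its base. A bystander.
- cup: White cup, loose, 76 mm across, 88 mm high, about 0.15 kg; origin at the centre of its base. A bystander.
- ticket: Price-ticket stand, loose: black foot 45 x 70 x 14 mm with an upright blank grey card 80 mm wide, top at 74 mm; origin at the centre of its base. A bystander.

How it is judged:
By the outcome, as a careful person would: the job done as asked, in the order asked, and still so for the second after the job is handed in, with the robot touching nothing.
It also fails if it takes over 42 s, if anything falls off the work surface, if the arm or the gripper's body presses on something with over 40 N, if the wrist force passes 120 N, or if a joint passes its speed limit or range.

## Working session

There is one attempt and no reset: what is moved stays moved. The work goes in short steps, Python scripts to look and compute and a tool call to move; the robot and the scene stay as the last step left them, time stands still between calls to the robot, and variables do not carry over. Pictures are saved under pics/ and viewed, at most 10 in all, crops included, and the job is handed in when it is done.

Besides the shell and the picture viewer there is one more tool, called after "Call:" as name(argument=value, ...) on one line, values as JSON. play_rows: Moves the arm, as the interface text tells. Its arguments: {"type":"object","properties":{"moves":{"type":"array","items":{"type":"array","items":{"type":"number"}}},"squeeze":{"type":"number"}},"required":["moves"]}

```bash
mkdir -p pics
cat > h.py <<'E'
import numpy as np, cv2
from bench import sensors, camera, bot, spot_in, mark_of
def world(p,r,c,z=None):
    R=cv2.Rodrigues(np.array(p["rvec"],float))[0]; t=np.array(p["tvec"],float).ravel()
    ray=np.array([(c-p["cx"])/p["fx"],(r-p["cy"])/p["fy"],1.])
    if z is None:
        d=p["range_z"][int(round(r)),int(round(c))]; return R.T@(ray*d-t)
    o=-R.T@t; d=R.T@ray; return o+d*(z-o[2])/d[2]
def cloud(p):
    R=cv2.Rodrigues(np.array(p["rvec"],float))[0]; t=np.array(p["tvec"],float).ravel()
    r,c=np.mgrid[:420,:560]; d=p["range_z"]
    P=np.stack([(c-p["cx"])/p["fx"]*d,(r-p["cy"])/p["fy"]*d,d],-1)
    return (P-t)@R
E
python3 - <<'E'
from h import *
np.set_printoptions(precision=4,suppress=True)
ims=[]
for n in("scene","side"):
    p=camera(n); ims.append(p["image"]); 
    R=cv2.Rodrigues(np.array(p["rvec"],float))[0]; print(n,"cam at",-R.T@np.ravel(p["tvec"]))
    for t in("box","flap_hinge","flap_edge","flap_rib","lip_edge","jar","cup","ticket"):
        m=mark_of(t,p)
        if m:
            m=m[0]; r,c=m["point"]; z={"lip_edge":.076,"flap_hinge":.06,"box":0,"jar":0,"cup":0,"ticket":0}.get(t)
            print(t,round(m["score"],2),np.round([r,c]),world(p,r,c,z), world(p,r,c) if z is None or 1 else'')
    np.save(f"pics/{n}.npy",cloud(p))
    cv2.imwrite(f"pics/{n}0.png",p["image"])
s=sensors.get_state(); print(s["time_s"],s["ee_pos"],s["eef_rot"],s["contact_force"],s["width"],bot.hold_point_z)
E
```

```text
scene cam at [ 1.2711 -0.2313  0.958 ]
box 0.78 [258. 198.] [ 0.5659 -0.0315  0.    ] [ 0.5925 -0.0391  0.0362]
flap_hinge 0.79 [224. 195.] [ 0.5164 -0.0087  0.06  ] [ 0.5156 -0.0084  0.059 ]
flap_rib 0.73 [192. 189.] [ 0.519  -0.0086  0.174 ] [ 0.519  -0.0086  0.174 ]
lip_edge 0.89 [262. 195.] [ 0.6275 -0.0573  0.076 ] [ 0.6025 -0.0505  0.0417]
jar 0.66 [271. 273.] [0.6915 0.1023 0.    ] [0.7146 0.0889 0.0382]
cup 0.97 [285. 110.] [ 0.5295 -0.237   0.    ] [ 0.5575 -0.2368  0.0362]
ticket 0.6 [193. 189.] [0.3571 0.0397 0.    ] [ 0.5204 -0.0087  0.1712]
side cam at [ 0.5714 -0.6087  1.0034]
box 0.78 [279. 276.] [ 0.5703 -0.0368  0.    ] [ 0.5703 -0.0391  0.0041]
flap_hinge 0.73 [256. 248.] [ 0.5064 -0.0039  0.06  ] [ 0.5085 -0.024   0.0914]
flap_edge 0.9 [226. 246.] [0.4951 0.1288 0.0008] [0.4951 0.1288 0.0008]
flap_rib 0.83 [235. 250.] [ 0.5168 -0.0118  0.1597] [ 0.5168 -0.0118  0.1597]
lip_edge 0.88 [272. 299.] [ 0.6233 -0.0629  0.076 ] [ 0.6263 -0.0315  0.0226]
jar 0.66 [233. 315.] [0.678 0.097 0.   ] [0.674  0.0705 0.0378]
cup 0.83 [352. 261.] [ 0.5287 -0.2177  0.    ] [ 0.5288 -0.2188  0.0028]
ticket 0.87 [189. 336.] [0.7514 0.2454 0.    ] [0.7489 0.2332 0.0143]
0.9 [0.2925 0.5804 0.2313] [[-0.893  0.45  -0.   ]
 [ 0.45   0.893 -0.   ]
 [ 0.    -0.    -1.   ]] [-0.157  -0.823   0.7033] 0.08551897509139464 0.0187
```

View pics/scene0.png

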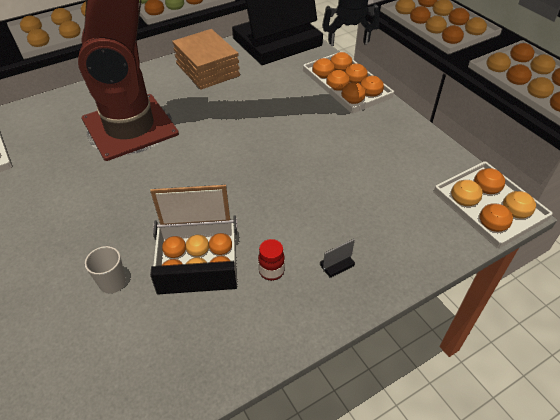

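View pics/side0.png

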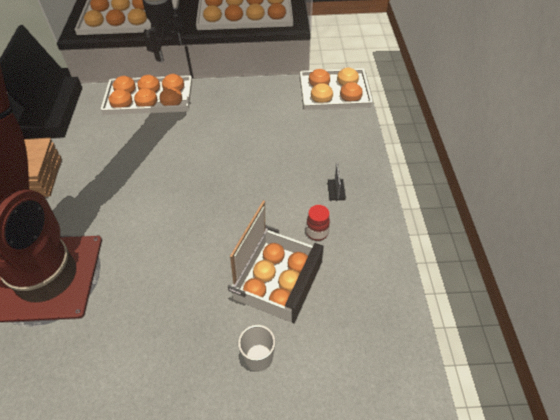

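The scene view shows the box at about row 255, col 195, with the flap standing on the robot's side. The cup is at (270,105) and the jar at (260,272). The side view agrees, and box yaw is about -25°. I'll refine the pose using the depth data.

Run:
```python
import numpy as np,cv2
np.set_printoptions(precision=4,suppress=True)
for n in("scene","side"):
    P=np.load(f"pics/{n}.npy").reshape(-1,3); d=np.hypot(P[:,0]-.568,P[:,1]+.034)
    L=P[(d<.14)&(abs(P[:,2]-.076)<.004)&(P[:,0]>.57)]
    # lip: keep far strip
    u=np.array([np.cos(-.44),np.sin(-.44)]); s=(L[:,:2]-[.568,-.034])@u; L=L[(s>.045)&(s<.09)]
    (c,sz,a)=cv2.minAreaRect(L[:,:2].astype(np.float32)); print(n,"lip",len(L),c,sz,a,L[:,2].mean())
    F=P[(d<.14)&(P[:,2]>.08)&(P[:,2]<.2)]; s=(F[:,:2]-[.568,-.034])@u; F=F[(s<-.03)]
    m=F.mean(0); v=np.linalg.svd(F-m,full_matrices=False)[2][2]; v*=np.sign(v[0])
    print("flap",len(F),m,"n",v,"yaw",np.degrees(np.arctan2(v[1],v[0])),"fold",np.degrees(np.arccos(-v[2])) ,"rms",np.std((F-m)@v),F[:,2].max())
```

```text
scene lip 755 (0.636123538017273, -0.06866061687469482) (0.18013451993465424, 0.02697708085179329) 64.7034683227539 0.07612020419722451
flap 2378 [ 0.5169 -0.0089  0.1377] n [ 0.8952 -0.4447 -0.0283] yaw -26.41630619088304 fold 88.37638892259072 rms 0.0017667193450835257 0.18808780154043955
side lip 709 (0.637411892414093, -0.06963063776493073) (0.18209850788116455, 0.024402210488915443) 63.44984817504883 0.07561965524096821
flap 1107 [ 0.5123 -0.017   0.1421] n [ 0.8919 -0.4519 -0.0195] yaw -26.87020859570742 fold 88.88481615357388 rms 0.001561168976954296 0.18857350531795278
```

Call:
play_rows(moves=[[0,12,-39,0,0],[0,24,-78,0,0],[0,36,-117,0,0],[0,48,-156,0,0],[0,60,-195,0,0]], squeeze=20)

```text
time_s: 1.32
ee_pos: [0.3528, 0.3836, 0.2314]
eef_rot: [[-0.893, 0.45, 0.0], [0.45, 0.893, 0.0], [0.0, 0.0, -1.0]]
contact_force: [1.2, -0.0, 0.6]
width: 0.0256
grasp_force: 0.0
```

Call:
play_rows(moves=[[0,12,-39,0,0],[0,24,-78,0,0],[0,36,-117,0,0],[0,48,-156,0,0],[0,60,-195,0,0]])

```text
time_s: 1.73
ee_pos: [0.4127, 0.1885, 0.2316]
eef_rot: [[-0.893, 0.45, 0.0], [0.45, 0.893, 0.001], [-0.0, 0.001, -1.0]]
contact_force: [0.9, -0.0, 1.1]
width: 0.0001
grasp_force: 0.0
```

Call:
play_rows(moves=[[0,12,-38,-10,0],[0,24,-76,-25,0],[0,36,-114,-45,0],[0,48,-152,-65,0],[0,58,-177,-81,0]])

```text
time_s: 2.15
ee_pos: [0.4708, 0.0109, 0.1502]
eef_rot: [[-0.893, 0.451, 0.002], [0.451, 0.893, 0.001], [-0.001, 0.001, -1.0]]
contact_force: [0.6, 0.6, 0.6]
width: -0.0002
grasp_force: 0.0
```

Call:
play_rows(moves=[[0,12.5,-6,-10,0],[0,20,-10,-13,0],[0,28,-14,-13,0],[0,36,-18,-13,0],[0,45,-22,-14,0]])

```text
time_s: 2.57
ee_pos: [0.5164, -0.0076, 0.137]
eef_rot: [[-0.894, 0.448, 0.0], [0.448, 0.894, 0.001], [-0.0, 0.001, -1.0]]
contact_force: [-1.6, 0.1, 0.3]
width: 0.0001
grasp_force: 0.6
```

Run:
```python
from h import *
p=camera("side"); cv2.imwrite("pics/s1.png",cv2.resize(p["image"][150:370,170:400],None,fx=2.6,fy=2.6))
s=sensors.get_state(); print(s["ee_pos"],s["contact_force"])
```

```text
[ 0.51781053 -0.00841025  0.13695258] [-0.65831834  0.02389237  0.72743758]
```

View pics/s1.png

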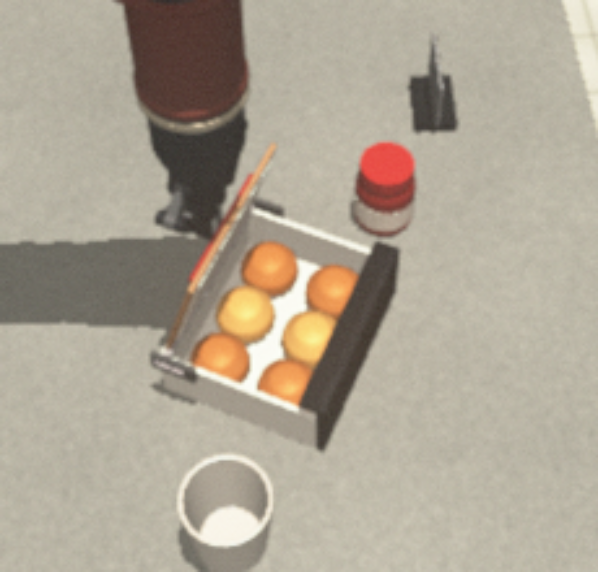

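The finger is behind the flap on its outer side at crop (200,215), the rib is above the tip, and the flap is tipping forward. I'll follow the arc down.

Call:
play_rows(moves=[[0,8,-4,-2,0],[0,15,-7.5,-4.5,0],[0,21,-10.5,-8,0],[0,27,-13.5,-12,0],[0,32.5,-16,-17,0]])

```text
time_s: 3.03
ee_pos: [0.549, -0.0247, 0.1192]
eef_rot: [[-0.893, 0.45, 0.001], [0.45, 0.893, 0.0], [-0.001, 0.0, -1.0]]
contact_force: [-0.2, 0.7, 2.8]
width: 0.0003
grasp_force: 0.9
```

Call:
play_rows(moves=[[0,4.5,-2.2,-5,0],[0,8.5,-4.2,-10,0],[0,12,-6,-15,0],[0,15,-7.5,-20.5,0],[0,17.5,-8.7,-26,0]])

```text
time_s: 3.45
ee_pos: [0.566, -0.0336, 0.0929]
eef_rot: [[-0.893, 0.45, 0.001], [0.45, 0.893, -0.0], [-0.001, 0.0, -1.0]]
contact_force: [1.0, 0.1, 2.7]
width: -0.0
grasp_force: 1.2
```

Run:
```python
from h import *
p=camera("side"); cv2.imwrite("pics/s2.png",cv2.resize(p["image"][150:370,170:400],None,fx=2.6,fy=2.6))
s=sensors.get_state(); e=s["ee_pos"]; d=np.array([e[0]-.574,e[1]+.038]); print(e,s["contact_force"],d@[.8965,-.443],d@[.443,.8965])
```

```text
[ 0.56569277 -0.03374015  0.09186689] [-0.06650159 -0.13053176  1.39666568] -0.00933454513875137 0.00013884788775100223
```

View pics/s2.png

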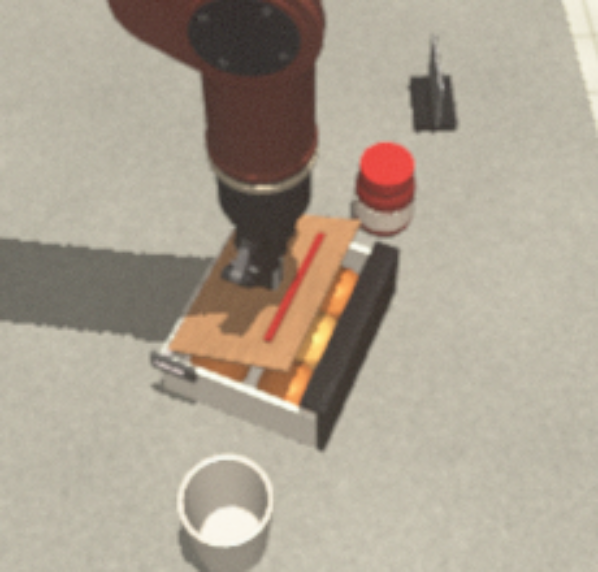

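The flap is about 20° from flat, the finger is on its outer face behind the rib, and the free edge is still short of the lip. I'll press it down.

Call:
play_rows(moves=[[0,1.5,-0.7,-5,0],[0,2.7,-1.3,-10,0],[0,3.6,-1.8,-15,0],[0,4.2,-2,-20,0],[0,4.5,-2.2,-25,0]])

```text
time_s: 3.92
ee_pos: [0.5704, -0.0357, 0.068]
eef_rot: [[-0.893, 0.45, 0.001], [0.45, 0.893, -0.0], [-0.001, 0.0, -1.0]]
contact_force: [2.2, -1.2, 3.4]
width: 0.0003
grasp_force: 1.5
```

Call:
play_rows(moves=[[0,0,0,-1,0],[0,0,0,-2,0],[0,0,0,-3,0],[0,0,0,-3,0]])

```text
time_s: 4.25
ee_pos: [0.5699, -0.0355, 0.0653]
eef_rot: [[-0.893, 0.45, -0.0], [0.45, 0.893, -0.0], [0.0, -0.0, -1.0]]
contact_force: [0.6, -0.5, 1.3]
width: -0.0003
grasp_force: 0.7
```

Call:
play_rows(moves=[[0,0,0,-1,0],[0,0,0,-2,0],[0,0,0,-2,0],[0,0,0,-2,0]])

```text
time_s: 4.58
ee_pos: [0.57, -0.0354, 0.0643]
eef_rot: [[-0.893, 0.45, 0.0], [0.45, 0.893, 0.001], [0.0, 0.001, -1.0]]
contact_force: [-2.5, 0.4, 13.3]
width: -0.0002
grasp_force: 6.4
```

```bash
cat > lk.py <<'E'
from h import *
np.set_printoptions(precision=4,suppress=True)
s=sensors.get_state(); e=s["ee_pos"]; u=np.array([.8965,-.443]); v=np.array([.443,.8965])
d=np.array([e[0]-.574,e[1]+.038]); print(e,s["contact_force"],"box",d@u,d@v)
p=camera("side"); P=cloud(p); X=(P[...,:2]-[.574,-.038])@u; Y=(P[...,:2]-[.574,-.038])@v; Z=P[...,2]
for a in range(-60,90,10):
    m=(abs(X-a/1e3)<.005)&(abs(Y+.055)<.02)&(Z<.11)&(Z>.03)
    if m.sum()>3: print(a,m.sum(),np.median(Z[m]),p["image"][m].mean(0).round())
# rib red pixels and brown free edge
h=p["image"].astype(int); red=(h[...,2]>120)&(h[...,1]<60)&(h[...,0]<60)&(abs(X)<.06)&(abs(Y)<.08)&(Z<.1)&(Z>.05)
if red.sum(): print("rib x",red.sum(),np.median(X[red]))
E
python3 lk.py
```

```text
[ 0.57   -0.0354  0.0643] [-2.5419  0.421  13.2816] box -0.004715312332334778 0.000574198371514576
-60 61 0.06447710601441112 [114. 160. 210.]
-50 71 0.06406271118422381 [114. 159. 209.]
-40 76 0.06401119815991829 [118. 164. 215.]
-30 66 0.06387272413025405 [112. 156. 204.]
-20 72 0.0637350910003946 [ 99. 136. 178.]
-10 65 0.06416019245085842 [ 97. 135. 177.]
0 69 0.06382713578727592 [114. 160. 211.]
10 68 0.06354532540035215 [122. 172. 226.]
20 71 0.06426129352774926 [110. 150. 217.]
30 80 0.06465566838567202 [109. 148. 218.]
40 78 0.06390664988302001 [126. 176. 228.]
50 71 0.06373030186785886 [120. 169. 220.]
60 53 0.07513576344349295 [65. 75. 85.]
70 73 0.07550351386496436 [64. 70. 77.]
80 113 0.07255222556208597 [60. 67. 73.]
```

The flap is flat (about 0.064 across its whole face) and not over the lip. I'll ease the press slightly and push forward to the rib.

Call:
play_rows(moves=[[0,3,-1.5,0.7,0],[0,6.3,-3.1,0.7,0],[0,9.5,-4.7,0.7,0],[0,12.7,-6.3,0.7,0],[0,16,-8,0.7,0]])

```text
time_s: 5.05
ee_pos: [0.5847, -0.0426, 0.0642]
eef_rot: [[-0.893, 0.45, -0.003], [0.45, 0.893, 0.002], [0.004, 0.0, -1.0]]
contact_force: [-9.5, 3.3, 12.4]
width: -0.0006
grasp_force: 6.3
```

Call:
play_rows(moves=[[0,2.7,-1.3,0,0],[0,5.4,-2.7,0,0],[0,8,-4,0,0],[0,8,-4,0,0]])

```text
time_s: 5.38
ee_pos: [0.5926, -0.0461, 0.0641]
eef_rot: [[-0.893, 0.449, -0.004], [0.449, 0.893, 0.002], [0.004, 0.0, -1.0]]
contact_force: [-6.8, 3.3, 11.5]
width: -0.0002
grasp_force: 5.8
```

```bash
python3 lk.py
```

```text
[ 0.5926 -0.0461  0.0641] [-6.8055  3.29   11.4767] box 0.020281050275525986 0.0009718526337552432
-60 19 0.06324641554784574 [133. 157. 188.]
-50 71 0.06435282969977053 [113. 156. 203.]
-40 77 0.06437960923500033 [114. 159. 208.]
-30 72 0.0641677337428389 [117. 162. 210.]
-20 75 0.06439239768247906 [117. 161. 211.]
-10 69 0.06411977795923335 [118. 166. 219.]
0 68 0.06403969629414644 [104. 145. 191.]
10 69 0.06341783912567861 [100. 139. 182.]
20 76 0.06431984300541907 [104. 144. 188.]
30 71 0.06405195524871643 [121. 168. 222.]
40 81 0.06520420309218587 [103. 138. 220.]
50 73 0.0639501902724696 [121. 168. 219.]
60 51 0.07515229497439907 [66. 75. 85.]
70 74 0.07571686830761629 [65. 70. 76.]
80 110 0.07325113183577814 [60. 65. 71.]
rib x 8 0.03946015346560934
```

Call:
play_rows(moves=[[0,2.2,-1.1,0,0],[0,4.5,-2.2,0,0],[0,6.3,-3.1,0,0],[0,6.3,-3.1,0,0]])

```text
time_s: 5.77
ee_pos: [0.5976, -0.0484, 0.0637]
eef_rot: [[-0.893, 0.449, -0.006], [0.449, 0.894, 0.003], [0.007, 0.0, -1.0]]
contact_force: [-11.7, 4.6, 13.9]
width: 0.0001
grasp_force: 10.6
```

```bash
python3 lk.py | sed -n '1p;/rib/p'
```

```text
[ 0.5976 -0.0484  0.0637] [-11.6524   4.6238  13.8693] box 0.025820342333622806 0.0011270111997525299
rib x 20 0.04000446279365272
```

Call:
play_rows(moves=[[0,2.2,-1.1,0,0],[0,4.5,-2.2,0,0],[0,4.5,-2.2,0,0],[0,4.5,-2.2,0,0]])

```text
time_s: 6.15
ee_pos: [0.5981, -0.0485, 0.0626]
eef_rot: [[-0.894, 0.448, -0.015], [0.448, 0.894, 0.006], [0.016, -0.001, -1.0]]
contact_force: [-27.0, 11.5, 22.6]
width: -0.0002
grasp_force: 18.8
```

```bash
python3 lk.py | sed -n '1p;/rib/p'
```

```text
[ 0.5981 -0.0485  0.0626] [-27.0248  11.5173  22.5793] box 0.026309377137389605 0.001266739153827991
rib x 25 0.040325005931051074
```

That's the end stop: the force climbed with no further motion. I'll unload and lift away.

Call:
play_rows(moves=[[0,-2,1,0,0],[0,-4.5,2.2,0.5,0],[0,-6,3,3,0],[0,-8,4,8,0],[0,-10,5,18,0]])

```text
time_s: 6.62
ee_pos: [0.5937, -0.0475, 0.0814]
eef_rot: [[-0.893, 0.45, -0.002], [0.45, 0.893, -0.0], [0.002, -0.001, -1.0]]
contact_force: [-0.3, 0.4, -0.3]
width: 0.0002
grasp_force: 0.0
```

Call:
play_rows(moves=[[0,-8,4,20,0],[0,-15,8,45,0],[0,-25,12,75,0],[0,-40,30,105,0],[0,-60,60,120,0]])

```text
time_s: 7.03
ee_pos: [0.5361, 0.0091, 0.2061]
eef_rot: [[-0.89, 0.455, 0.005], [0.455, 0.89, -0.001], [-0.005, 0.001, -1.0]]
contact_force: [1.8, 0.7, 0.1]
width: 0.0003
grasp_force: 0.0
```

Call:
play_rows(moves=[[0,-10,40,0,0],[0,-20,80,0,0],[0,-30,120,0,0],[0,-30,120,0,0],[0,-30,120,0,0]])

```text
time_s: 7.45
ee_pos: [0.5041, 0.1348, 0.2026]
eef_rot: [[-0.895, 0.446, 0.0], [0.446, 0.895, 0.0], [-0.0, 0.001, -1.0]]
contact_force: [0.1, -1.0, 0.8]
width: 0.0001
grasp_force: 0.0
```

```bash
python3 lk.py
python3 - <<'E'
from h import *
p=camera("side"); cv2.imwrite("pics/s3.png",cv2.resize(p["image"][150:370,170:400],None,fx=2.6,fy=2.6))
E
```

```text
[0.5041 0.1348 0.2026] [ 0.0663 -1.0274  0.7577] box -0.1392265202233379 0.12389481450190125
-60 21 0.0625341976856395 [133. 158. 189.]
-50 69 0.06502104562932007 [111. 155. 207.]
-40 71 0.06515499260311278 [112. 156. 208.]
-30 73 0.06518761639476534 [111. 155. 207.]
-20 74 0.06587546271795879 [110. 154. 205.]
-10 65 0.06637303407202153 [111. 157. 211.]
0 69 0.06690058629111782 [111. 157. 211.]
10 66 0.06717401674373377 [111. 157. 210.]
20 78 0.06720348259286449 [110. 154. 206.]
30 78 0.06778204463094903 [106. 148. 202.]
40 81 0.07017347983938647 [ 90. 121. 196.]
50 72 0.06848164467678317 [111. 157. 211.]
60 67 0.07505317832979722 [65. 77. 92.]
70 67 0.07513602453106967 [59. 65. 72.]
80 111 0.07264151838099228 [55. 61. 68.]
```

View pics/s3.png

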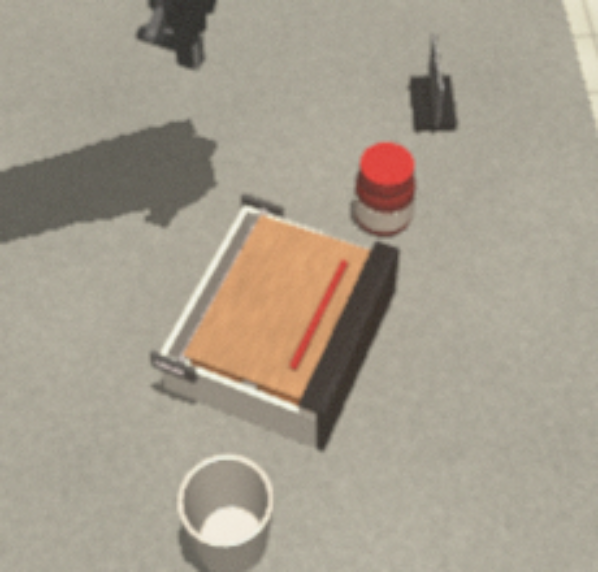

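The flap is shut with its free edge under the black lip (crop 345,330), and the jar, cup and ticket haven't moved. I'll check how deep it's tucked by the rib's position, then hand in.

Run:
```python
from h import *
u=np.array([.8965,-.443])
for n in("side","scene"):
    p=camera(n)
    for t,z in(("flap_rib",.068),("lip_edge",.076),("flap_hinge",.06)):
        for m in mark_of(t,p)[:1]:
            w=world(p,*m["point"],z); print(n,t,round(m["score"],2),(w[:2]-[.574,-.038])@u)
    P=cloud(p); X=(P[...,:2]-[.574,-.038])@u; Y=(P[...,:2]-[.574,-.038])@[.443,.8965]
    h=p["image"].astype(int); r=(h[...,2]>1.9*h[...,1])&(h[...,2]>90)&(abs(X-.03)<.04)&(abs(Y)<.07)&(P[...,2]>.06)&(P[...,2]<.08)
    print("rib pix",r.sum(),np.median(X[r]),np.percentile(X[r],[10,90]) if r.sum() else'')
```

```text
side flap_rib 0.61 0.03412523700563521
side lip_edge 0.83 0.057789446709659575
side flap_hinge 0.92 -0.0614768061352437
rib pix 128 0.03940676245119748 [0.03557815 0.04207936]
scene flap_rib 0.76 0.03002415791499138
scene lip_edge 0.9 0.05629310548748348
scene flap_hinge 0.85 -0.05518905920378573
rib pix 193 0.0426891780456886 [0.03827774 0.04491608]
```

```bash
python3 -c "
from bench import bot; print(bot.hand_in())"
```

```text
the job is handed in; nothing more can be done
None
```

The job is handed in: the flap is folded down, pushed forward by its rib to the end stop (tuck about 14 mm), and stayed shut under the black lip after I let go, with the jar, cup and ticket stand left where they were.

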